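Dowel the pump end cover on and hold it down

ROBOT

A 7-joint arm with a two-finger parallel gripper is mounted at the origin on the work surface. World frame = base frame: x ahead of the robot, y to its left, z up, the work surface at z = 0. Lengths are in m, angles in degrees, forces in N, time in s.
With the tool pointing down it reaches from about 0.425 to 1.025 m from the base axis. Payload 3.6 kg.
Tool frame: the origin (TCP) lies at the very end of the fingers, on their centre line; the grasp point (between the pads) lies 19 mm behind it (r.grip_point_offset is the distance from the TCP to the grasp point, in m); z points along the fingers, y is the line along which they close (so a half turn about z gives the same grasp; the last joint's range is limited). The gripper opens to 85 mm and grips with 20 to 120 N. Pads are 22 mm wide; open, the fingers measure 114 mm over their backs; the gripper's body (76 mm by 85 mm) begins 54 mm behind the grasp point. The pads swing forward as they close: fully open they stand 13 mm farther back than shut.
Start: joints at [-74.169, 33.873, 2.773, 92.16, -1.908, 54.013, -1.931], TCP at [0.262, 0.676, 0.231] pointing down, gripper open.
Joint ranges: [-153.93, 153.93], [-27.13, 128.08], [-72.61, 78.16], [10.71, 143.7], [-87.88, 267.88], [4.46, 118.87], [-176.78, 176.78]. Speed limits (degrees/s): [147.25, 147.25, 180, 180, 180, 180, 180].

INTERFACE

Orientations are given as a 3x3 rotation matrix whose columns are the frame's x, y, z axes.
In Python, from bench import readout, imaging, job, nets, r gives the robot as it stands.
- The arm moves only by the tool drive_tool, never from a script. Its argument "plan" is a list that holds one entry, the list of rows, each a list of 7 numbers: the shift along the tool's x, y, z in mm, then the turn, a rotation vector about the tool's x, y, z in degrees, then the finger opening in mm, from 0 to 85.4. In form: [[[dx, dy, dz, ax, ay, az, jaw], ...]]. A call has 1 to 12 rows; each row is the pose to reach, as a shift and turn from the pose commanded when the call began, along the tool's axes at that moment; what a row does not reach only later rows make up. A row lasts 1/12 s, in which the tool goes at most 41.7 mm and 7.16 degrees, less where a joint would pass 70% of its speed; a pose out of reach is approached as far as the arm can. A call with a gripper value outside its range is refused whole. The fingers move at their own pace and stop on an object; "grip_force" is the grip in N (left out, the last holds). Time passes only in rows, so rows that repeat a pose let the fingers close. It gives the time, the measured TCP pose, the force, the opening and the grip force at its end, in the units of the state.
- readout.read_state(): the state, without advancing time (a new reading comes with each control period).
- imaging.grab_frame(name): name is "side" or "top"; returns the picture (400x640x3 uint8, red, green, blue); there is no depth.
- imaging.get_calibration(name): a dict with "K" (3x3 intrinsics, pixels), "D" ([k1, k2, p1, p2, k3] as OpenCV has them; the pictures are not rectified), "view" (4x4, takes a point from world to camera coordinates). Camera axes: x right, y down, z forward; pixel columns grow to the right and rows downward; lengths in m; the calibration is good to about 2 mm. A picture is of the moment at which its call begins. get_calibration takes no time and is no camera call.
- job.close_job(): hands the job in; it is judged then, once.
Trained networks look in the newest picture that a camera, given by its name, has taken for a name from the list of things; names that differ only in an ending like _2 or _b are one class to them, and where a whole thing is asked for, a point or a joint stands for the part that bears it (a point fixed in the world has none). Each returns a list of dicts, best first, with "confidence" (0 to 1); they miss things now and then, are a little off and sometimes report something else, mostly with a low value. They report only what shows in the picture. A call takes as long as a camera call. They do not tell look-alikes from the thing itself.
- nets.find_in(name, camera): "at" ([column, row] in pixels, amid what is visible of it).
- nets.regions_of(name, camera): "mask" (400x640 bool, what is visible of it) and "at" ([column, row] in pixels, amid what is visible of it).
The state is a dict: "time": time; "q": joint angles; "joint_vel": joint speeds; "tau": joint torques, N m; "tcp_pos": TCP position; "tool_rot": TCP orientation; "contact_force": force on the tool from outside, world axes, zero at the start; "wrist_torque": the same for the moment, N m; "gripper_width": finger opening in m; "grasp_force": force on a finger pad.
Only numpy, scipy, OpenCV 4.12 (cv2) and the standard library are available. Lean on these libraries where they do the work, as an engineer would, in place of code of your own. Each camera call takes 0.05 s, during which the arm holds its last target. There are 200 camera calls.

TASK

Lift the grey end cover out of its blue tray and, keeping it level, rest it on the tips of the pump's two locating dowels about a centimetre short of its place; the dowels are now hidden, so slide the cover along until it drops over both of them, then press it fully home, metal to metal with the pump's top face, against the spring ring underneath. Finish while still holding the cover pressed down, as if for a workmate to start the screws, and leave the bottle, the bearing tray and the orange screwdriver undisturbed.

Things in the scene. Friction and masses are not known exactly. Their poses are not given: they have to be found in the camera images.
- pump: Aluminium pump casting bolted to a black pallet (200 x 160 x 15 mm), fixed. Origin: centre of the pallet's underside, on the bench; x along the long side, y along the short side, z up. Its machined top face, 150 (x) x 110 (y) mm, lies 95 mm up; in it a brass spring ring, 70 mm outside diameter, concentric, stands 4 mm above the face.
- pump_face (a point): Centre of the pump's top face, axes as the pump's. From the face two steel dowels, 10 mm in diameter, stand up 12 mm at (x, y) = (+55, +35) and (-55, -35) mm; their last 2 mm taper to 7 mm diameter. The cover is home when its origin is here and the long sides are parallel (either way round).
- preload_ring (a joint): How far the brass spring ring is pressed down, in m: 0 = free, top 4 mm above the face; 0.004 = level with the face. It pushes back with about 7 N at first and 13 N when level: more than the cover's weight, so it lifts the cover some 4 mm when nobody presses.
- cover: Loose grey cover, 0.35 to 0.52 kg: plate 150 (x) x 110 (y) x 18 mm, the same after a half turn. Origin: centre of its flat underside, z up. Underside has two blind dowel holes, 12 mm wide, 14 mm deep, at (+55, +35) and (-55, -35) mm, unseen from above. Central aluminium boss, 56 (x) x 40 (y) mm, 18 to 54 mm above origin: grip across the 40 mm. Starts flat, right way up, on the blue tray's floor.
- tray: Blue open tray 200 (x) x 160 (y) x 22 mm, walls and floor 5 mm, fixed to the bench; origin at the centre of its underside.
- bottle: Bystander: white squeeze bottle, 64 mm in diameter, 190 mm tall, standing loose; origin at the centre of its underside.
- bearing_tray: Bystander: loose steel tray with bearings, 100 x 140 x 35 mm; origin at the centre of its underside.
- driver: Bystander: orange-handled screwdriver, 200 mm long, lying loose on the bench between pump and tray; its x axis points along it to the tip.
Things that resemble listed ones, but are neither listed nor needed, are in the scene too. What is meant by the cover is not brown or purple, and is the larger of those in its own colour.

How it is judged:
By the outcome, as a careful person would: the job done as asked, in the order asked, and still so for the second after the job is handed in, while the arm keeps its last pose, push and grip.
It also fails if it takes over 43 s, if anything falls off the work surface, if the arm or the gripper's body presses on something with over 40 N, if the wrist force passes 120 N, or if a joint passes its speed limit or range.

## Working session

There is one attempt and no reset: what is moved stays moved. The work goes in short steps, Python scripts to look and compute and a tool call to move; the robot and the scene stay as the last step left them, time stands still between calls to the robot, and variables do not carry over. Pictures are saved under pics/ and viewed, at most 10 in all, crops included, and the job is handed in when it is done.

Besides the shell and the picture viewer there is one more tool, called after "Request:" as a command line: name --argument value ..., lists and objects as JSON in quotes. drive_tool: Moves the arm, as the interface text tells. Its arguments: {"type":"object","properties":{"plan":{"type":"array"},"grip_force":{"type":"number"}},"required":["plan"]}

```bash
ls; mkdir -p pics; python3 - <<'E'
from bench import readout, imaging, job, nets, r
import cv2, numpy as np
for c in("side","top"):
    im=imaging.grab_frame(c); cv2.imwrite(f"pics/{c}0.png",im[:,:,::-1])
    k=imaging.get_calibration(c); print(c,np.round(k["K"],1).tolist(),np.round(k["D"],3),np.round(k["view"],3).tolist())
    for n in("cover","pump","tray","bottle","bearing_tray","driver"):
        print(n,[(np.round(d["at"]).tolist(),round(d["confidence"],2)) for d in nets.find_in(n,c)][:4])
s=readout.read_state();print({k:np.round(v,3).tolist() for k,v in s.items()}, r.grip_point_offset)
E
```

```text
pics
side [[461.1, 0.0, 326.6], [0.0, 461.1, 202.6], [0.0, 0.0, 1.0]] [0.005 0.    0.    0.    0.   ] [[0.794, -0.607, 0.013, -0.478], [-0.461, -0.617, -0.638, 0.266], [0.396, 0.501, -0.77, 1.104], [0.0, 0.0, 0.0, 1.0]]
cover [([393.0, 312.0], 0.83), ([347.0, 248.0], 0.79), ([455.0, 254.0], 0.7), ([295.0, 327.0], 0.61)]
pump [([248.0, 164.0], 0.8)]
tray [([359.0, 265.0], 0.83)]
bottle [([396.0, 201.0], 0.64), ([350.0, 130.0], 0.57)]
bearing_tray [([397.0, 199.0], 0.94), ([246.0, 155.0], 0.52)]
driver [([262.0, 231.0], 0.95), ([248.0, 163.0], 0.66)]
top [[414.9, 0.0, 316.1], [0.0, 414.9, 203.2], [0.0, 0.0, 1.0]] [0.006 0.    0.    0.    0.   ] [[0.021, -1.0, -0.02, -0.072], [-0.994, -0.018, -0.107, 0.569], [0.106, 0.022, -0.994, 0.953], [0.0, 0.0, 0.0, 1.0]]
cover [([404.0, 320.0], 0.96), ([365.0, 223.0], 0.9), ([442.0, 130.0], 0.78), ([450.0, 226.0], 0.58)]
pump [([202.0, 239.0], 0.87)]
tray [([374.0, 192.0], 0.83)]
bottle [([239.0, 103.0], 0.65), ([288.0, 279.0], 0.27)]
bearing_tray [([344.0, 129.0], 0.69)]
driver [([289.0, 283.0], 0.82)]
{'time': 0.7, 'q': [-74.168, 33.872, 2.773, 92.16, -1.909, 54.012, -1.932], 'joint_vel': [0.088, 0.021, 0.092, 0.018, 0.022, 0.029, -0.083], 'tau': [-0.002, -54.846, 1.545, -19.849, 0.009, 0.002, -0.0], 'tcp_pos': [0.262, 0.676, 0.231], 'tool_rot': [[-0.932, 0.361, 0.0], [0.361, 0.932, 0.0], [-0.0, 0.0, -1.0]], 'contact_force': [-1.111, 0.807, -0.788], 'wrist_torque': [0.055, -0.003, 0.069], 'grasp_force': 0.0, 'gripper_width': 0.086} 0.0187
```

View pics/side0.png

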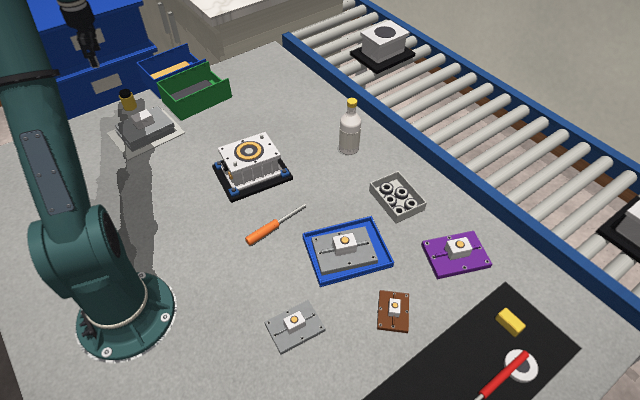

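View pics/top0.png

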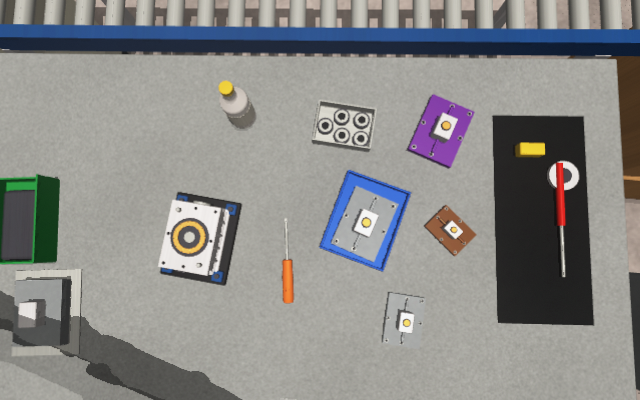

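```bash
cat > h.py <<'E'
import numpy as np, cv2
from scipy.optimize import minimize
from bench import readout, imaging, job, nets, r
CAL={c:imaging.get_calibration(c) for c in("side","top")}
def proj(c,P):
    k=CAL[c];V=np.array(k["view"]);rv=cv2.Rodrigues(V[:3,:3])[0]
    return cv2.projectPoints(np.float64(P).reshape(-1,3),rv,V[:3,3],np.float64(k["K"]),np.float64(k["D"]))[0][:,0]
def tri(ps,pt):
    rays=[]
    for c,p in(("side",ps),("top",pt)):
        k=CAL[c];V=np.array(k["view"])
        u=cv2.undistortPoints(np.float64([[p]]),np.float64(k["K"]),np.float64(k["D"]))[0,0]
        d=V[:3,:3].T@[u[0],u[1],1];rays.append((-V[:3,:3].T@V[:3,3],d/np.linalg.norm(d)))
    A=sum(np.eye(3)-np.outer(d,d) for o,d in rays);b=sum((np.eye(3)-np.outer(d,d))@o for o,d in rays)
    X=np.linalg.solve(A,b);return X,[np.linalg.norm(np.cross(X-o,d)) for o,d in rays]
def box(sx,sy,z0,z1): return np.array([[a*sx/2,b*sy/2,z] for a in(-1,1) for b in(-1,1) for z in(z0,z1)])/1000
PARTS={"cover":[box(150,110,0,18),box(56,40,18,54)],"tray":[box(200,160,0,22)],"pump":[box(200,160,0,15),box(150,110,15,95)]}
def world(P,x):
    c,s=np.cos(x[3]),np.sin(x[3]);return P@np.array([[c,-s,0],[s,c,0],[0,0,1]]).T+x[:3]
def sil(name,c,x,S=4):
    m=np.zeros((400*S,640*S),np.uint8)
    for P in PARTS[name]:
        h=cv2.convexHull(np.float32(proj(c,world(P,x))));cv2.fillConvexPoly(m,np.int32(np.round((h+.5)*S*16-8)),255,shift=4)
    return cv2.resize(m,(640,400),interpolation=cv2.INTER_AREA)/255.
def fit(name,masks,x0,fixz=None):
    def f(v):
        x=v*[.01,.01,.01,.1]+x0
        if fixz is not None:x[2]=fixz
        return sum(np.abs(cv2.GaussianBlur(sil(name,c,x)-m,(0,0),1)).sum()/m.sum() for c,m in masks.items())
    b=minimize(f,np.zeros(4),method="Nelder-Mead",options=dict(initial_simplex=np.vstack([np.zeros(4),np.eye(4)]),maxiter=220,xatol=1e-2,fatol=1e-5))
    return b.x*[.01,.01,.01,.1]+x0,b.fun
E
cat > a.py <<'E'
from h import *
im={c:imaging.grab_frame(c) for c in CAL}
np.savez("im0.npz",**im)
tgt={"cover":((347,248),(365,223)),"pump":((250,165),(200,237)),"tray":((347,250),(365,222))}
for n,(ps,pt) in tgt.items():
    mk={}
    for c,p in(("side",ps),("top",pt)):
        R=nets.regions_of(n,c)
        d=min(R,key=lambda d:np.hypot(*(np.array(d["at"])-p)));m=d["mask"];mk[c]=m.astype(float)
        print(n,c,d["at"],d["confidence"],m.sum());np.save(f"m_{n}_{c}.npy",m)
    X,e=tri(ps,pt);print("tri",X.round(3),np.round(e,4))
    if n=="tray":
        continue
    best=min((fit(n,mk,np.array([X[0],X[1],X[2]-.04,a])) for a in np.radians([-100,-70,-40,-10])),key=lambda t:t[1])
    x,fv=best;print(n,"x",x[:3].round(4),"yaw",np.degrees(x[3]).round(2),fv)
    print({c:(mk[c]*1>sil(n,c,x)).sum() for c in mk},{c:np.clip(sil(n,c,x)-mk[c],0,1).sum().round() for c in mk})
tiles=[]
for n,(ps,pt) in list(tgt.items())[:2]:
    for c,p in(("side",ps),("top",pt)):
        g=im[c][p[1]-50:p[1]+50,p[0]-55:p[0]+55,::-1];tiles.append(cv2.resize(g,(385,295),interpolation=cv2.INTER_CUBIC))
cv2.imwrite("pics/crop1.png",np.vstack([np.hstack(tiles[:2]),np.hstack(tiles[2:])]))
E
python3 a.py
```

```text
cover side [345.8, 248.2] 0.83 2200
cover top [448.0, 227.2] 0.62 1309
tri [ 0.529 -0.179  0.022] [0.0023 0.0023]
cover x [ 157.8337  199.912  -354.8905] yaw 61184.5 1.9999908926137302
{'side': np.int64(2200), 'top': np.int64(1309)} {'side': np.float64(0.0), 'top': np.float64(0.0)}
pump side [248.1, 163.1] 0.97 3483
pump top [202.0, 241.9] 0.87 5864
tri [0.482 0.211 0.04 ] [0.0046 0.0046]
pump x [ 4.832e-01  2.159e-01 -1.000e-04] yaw -9.14 0.054499290923652244
{'side': np.int64(68), 'top': np.int64(128)} {'side': np.float64(119.0), 'top': np.float64(80.0)}
tray side [345.9, 251.5] 0.47 2263
tray top [372.3, 191.8] 0.95 2710
tri [ 0.531 -0.18   0.012] [0.0011 0.0011]
```

View pics/crop1.png

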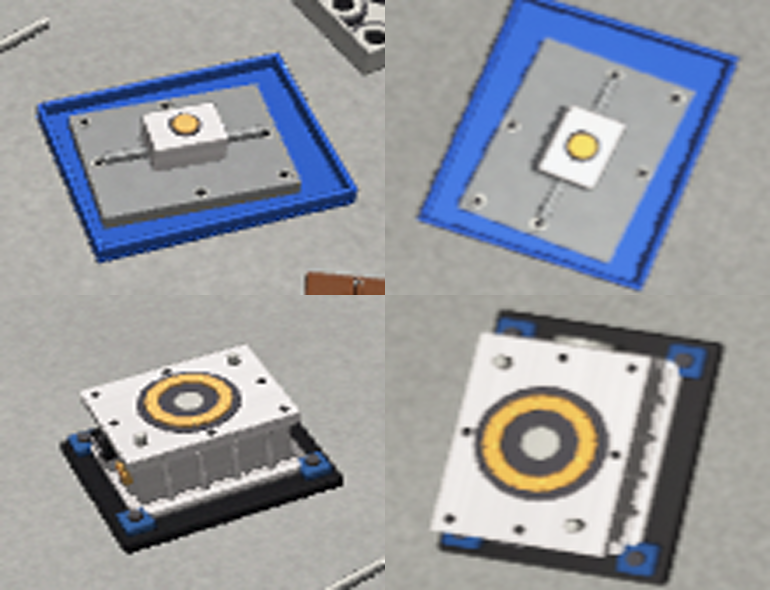

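```bash
cat >> h.py <<'E'
def rect(sx,sy,z,n=60):
    c=np.array([[1,1],[-1,1],[-1,-1],[1,-1],[1,1]])*[sx/2,sy/2];t=np.linspace(.04,.96,n)[:,None]
    return [np.c_[a*(1-t)+b*t,np.full(n,z)]/1000 for a,b in zip(c[:-1],c[1:])]
def circ(d,z,n=80):
    a=np.linspace(0,2*np.pi,n+1);return [np.c_[d/2*np.cos(a),d/2*np.sin(a),0*a+z]/1000]
EDGES={"cover":rect(150,110,18)+rect(56,40,54),"pump":rect(150,110,95)+circ(70,99),
 "dowel":circ(7,107)+circ(10,105)}
def grads(im,s):
    g=cv2.GaussianBlur(im.astype(np.float32),(0,0),s)
    return [cv2.Sobel(g,cv2.CV_32F,1,0),cv2.Sobel(g,cv2.CV_32F,0,1)]
def efit(name,ims,x0,fixz=None,sig=(2.0,1.0)):
    x0=np.array(x0,float)
    for s in sig:
        G={c:grads(i,s) for c,i in ims.items()}
        def f(v):
            x=v*[.004,.004,.004,.03]+x0;t=0
            if fixz is not None:x[2]=fixz
            for c,(gx,gy) in G.items():
                for e in EDGES[name]:
                    p=proj(c,world(e,x)).astype(np.float32);d=np.gradient(p,axis=0);n=np.c_[-d[:,1],d[:,0]]/np.linalg.norm(d,axis=1)[:,None]
                    X=cv2.remap(gx,p[:,:1],p[:,1:],1)[:,0];Y=cv2.remap(gy,p[:,:1],p[:,1:],1)[:,0]
                    g=np.linalg.norm(X*n[:,:1]+Y*n[:,1:],axis=1);t-=np.minimum(g,120).mean()
            return t
        b=minimize(f,np.zeros(4),method="Nelder-Mead",options=dict(initial_simplex=np.vstack([np.zeros(4),np.eye(4)])-.3,maxiter=400,xatol=1e-3,fatol=1e-4))
        x0=b.x*[.004,.004,.004,.03]+x0
        if fixz is not None:x0[2]=fixz
    return x0,b.fun
def show(tag,x,fv): print(tag,"mm",(x[:3]*1000).round(1),"yaw",np.degrees(x[3]).round(2),"score",round(fv,1))
def overlay(items,ims,win,fn,S=3.5):
    T=[]
    for c,(u,v) in win.items():
        g=cv2.resize(np.ascontiguousarray(ims[c][v-50:v+50,u-55:u+55,::-1]),None,fx=S,fy=S,interpolation=cv2.INTER_CUBIC)
        for E,x,col in items:
            for e in E:
                p=(proj(c,world(e,x))-[u-55,v-50]+.5)*S-.5;cv2.polylines(g,[np.int32(p*16)],False,col,1,cv2.LINE_AA,4)
        T.append(g)
    cv2.imwrite(fn,np.hstack(T))
E
cat > b.py <<'E'
from h import *
im=dict(np.load("im0.npz"))
mk={}
for c,p in(("side",(347,248)),("top",(365,223))):
    hsv=cv2.cvtColor(im[c],cv2.COLOR_RGB2HSV);blue=((hsv[...,1]>120)&(abs(hsv[...,0].astype(int)-110)<15)).astype(np.uint8)
    n,l,st,ce=cv2.connectedComponentsWithStats(blue)
    i=min([k for k in range(1,n) if st[k,4]>300],key=lambda k:np.hypot(*(st[k,:2]+st[k,2:4]/2-p)))
    hull=cv2.convexHull(np.argwhere(l==i)[:,::-1].astype(np.int32));f=np.zeros_like(blue);cv2.fillConvexPoly(f,hull,1)
    m=(f&(1-blue));m=cv2.morphologyEx(m,cv2.MORPH_OPEN,np.ones((5,5),np.uint8));m=cv2.morphologyEx(m,cv2.MORPH_CLOSE,np.ones((7,7),np.uint8));mk[c]=m.astype(float);print(c,m.sum())
cands=[fit("cover",mk,np.array([.53,-.18,.01,a])) for a in np.radians([-30,-10])]
xc,fv=min(cands,key=lambda t:t[1]);show("cover sil",xc,fv)
for nm,x in(("cover",xc),("pump",np.array([.4832,.2159,0,np.radians(-9.1)]))):
    for cs in(("side","top"),("side",),("top",)):
        sub={c:im[c] for c in cs}
        y,f=efit(nm,sub,x,None if len(cs)==2 else z0);show(nm+str(cs),y,f)
        if len(cs)==2:z0=y[2];np.save(nm+".npy",y)
P=np.load("pump.npy");C=np.load("cover.npy")
D=[d+[.055*s,.035*s,0] for s in(1,-1) for d in EDGES["dowel"]]
overlay([(EDGES["pump"]+D,P,(0,0,255))],im,{"side":(250,165),"top":(200,237)},"pics/o1.png")
overlay([(EDGES["cover"],C,(0,0,255))],im,{"side":(347,248),"top":(365,223)},"pics/o2.png")
cv2.imwrite("pics/o.png",cv2.resize(np.vstack([cv2.imread("pics/o1.png"),cv2.imread("pics/o2.png")]),(660,600)))
E
python3 b.py
```

```text
side 2224
top 3017
cover sil mm [ 525.6 -175.9    4.4] yaw -22.58 score 0.1
cover('side', 'top') mm [ 525.8 -176.3    3. ] yaw -24.54 score -1918.8
cover('side',) mm [ 523.2 -176.3    3. ] yaw -21.64 score -960.0
cover('top',) mm [ 526.8 -177.     3. ] yaw -23.85 score -960.0
pump('side', 'top') mm [483.6 216.5  -0.8] yaw -9.47 score -1195.1
pump('side',) mm [484.2 214.3  -0.8] yaw -6.75 score -592.3
pump('top',) mm [484.  217.   -0.8] yaw -9.58 score -600.0
```

View pics/o.png

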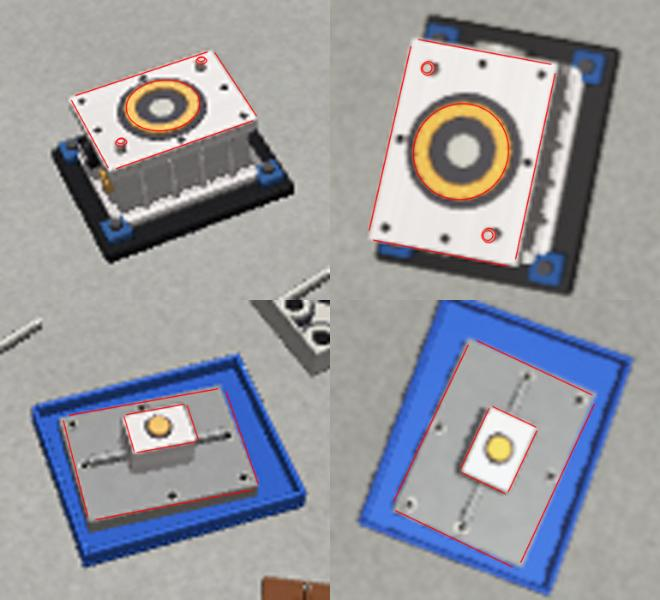

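```bash
sed -i 's/np.minimum(g,120).mean()/np.sqrt(g).mean()/' h.py; python3 b.py
python3 - <<'E'
import numpy as np
P=np.load("pump.npy");C=np.load("cover.npy")
R=np.array([[-.932,.361,0],[.361,.932,0],[0,0,-1]])
print("shift to above cover (tool mm)",R.T@(np.r_[C[:2],0]-[.262,.676,0])*1000)
E
```

```text
side 2224
top 3017
cover sil mm [ 525.6 -175.9    4.4] yaw -22.58 score 0.1
cover('side', 'top') mm [ 525.7 -176.1    3.1] yaw -22.69 score -290.5
cover('side',) mm [ 524.4 -175.     3.1] yaw -22.84 score -153.7
cover('top',) mm [ 526.7 -176.8    3.1] yaw -22.87 score -144.8
pump('side', 'top') mm [483.6 216.   -0.9] yaw -9.11 score -200.6
pump('side',) mm [482.3 216.8  -0.9] yaw -9.12 score -94.4
pump('top',) mm [484.4 215.6  -0.9] yaw -9.03 score -109.7
shift to above cover (tool mm) [-553.33168645 -698.93587118    0.        ]
```

Request:
drive_tool --plan '[[[-553, -699, 0, 0, 0, 1.5, 85], [-553, -699, 0, 0, 0, 1.5, 85], [-553, -699, 0, 0, 0, 1.5, 85], [-553, -699, 0, 0, 0, 1.5, 85], [-553, -699, 0, 0, 0, 1.5, 85], [-553, -699, 0, 0, 0, 1.5, 85], [-553, -699, 0, 0, 0, 1.5, 85], [-553, -699, 0, 0, 0, 1.5, 85], [-553, -699, 0, 0, 0, 1.5, 85], [-553, -699, 0, 0, 0, 1.5, 85], [-553, -699, 0, 0, 0, 1.5, 85], [-553, -699, 0, 0, 0, 1.5, 85]]]' --grip_force 80

```text
time: 2.1
tcp_pos: [0.41, 0.1964, 0.2317]
tool_rot: [[-0.923, 0.385, 0.001], [0.385, 0.923, 0.001], [-0.001, 0.001, -1.0]]
contact_force: [0.4, -1.0, 0.5]
gripper_width: 0.085
grasp_force: 0.0
```

Request:
drive_tool --plan '[[[-251, -301, 0, 0, 0, 0, 85], [-251, -301, 0, 0, 0, 0, 85], [-251, -301, 0, 0, 0, 0, 85], [-251, -301, 0, 0, 0, 0, 85], [-251, -301, 0, 0, 0, 0, 85], [-251, -301, 0, 0, 0, 0, 85], [-251, -301, 0, 0, 0, 0, 85], [-251, -301, 0, 0, 0, 0, 85], [-251, -301, 30, 0, 0, 0, 85], [-251, -301, 70, 0, 0, 0, 85], [-251, -301, 110, 0, 0, 0, 85], [-251, -301, 110, 0, 0, 0, 85]]]'

```text
time: 3.1
tcp_pos: [0.5222, -0.1774, 0.1169]
tool_rot: [[-0.921, 0.389, -0.007], [0.389, 0.921, 0.001], [0.007, -0.002, -1.0]]
contact_force: [-0.7, 1.6, -0.4]
gripper_width: 0.0852
grasp_force: 0.0
```

Request:
drive_tool --plan '[[[0, 0, 35, 0, 0, 0, 85], [0, 0, 65, 0, 0, 0, 85], [0, 0, 80, 0, 0, 0, 85], [0, 0, 80, 0, 0, 0, 85], [0, 0, 80, 0, 0, 0, 85]]]'

```text
time: 3.52
tcp_pos: [0.5251, -0.1754, 0.0416]
tool_rot: [[-0.923, 0.385, -0.001], [0.385, 0.923, 0.001], [0.001, 0.0, -1.0]]
contact_force: [-0.4, -0.3, 0.1]
gripper_width: 0.0847
grasp_force: 0.0
```

Request:
drive_tool --plan '[[[0, 0, 13, 0, 0, 0, 85], [0, 0, 13, 0, 0, 0, 30], [0, 0, 13, 0, 0, 0, 30], [0, 0, 13, 0, 0, 0, 30], [0, 0, 13, 0, 0, 0, 30], [0, 0, 13, 0, 0, 0, 30], [0, 0, 13, 0, 0, 0, 30], [0, 0, 13, 0, 0, 0, 30], [0, 0, 13, 0, 0, 0, 30]]]' --grip_force 90

```text
time: 4.27
tcp_pos: [0.5261, -0.1763, 0.03]
tool_rot: [[-0.923, 0.386, 0.002], [0.386, 0.923, -0.0], [-0.002, 0.001, -1.0]]
contact_force: [-0.6, 1.3, 7.8]
gripper_width: 0.0385
grasp_force: 92.4
```

Request:
drive_tool --plan '[[[0, 0, -10, 0, 0, 0, 30], [0, 0, -30, 0, 0, 0, 30], [0, 0, -60, 0, 0, 0, 30], [0, 0, -90, 0, 0, 0, 30], [0, 0, -120, 0, 0, 0, 30], [0, 0, -135, 0, 0, 0, 30], [0, 0, -135, 0, 0, 0, 30], [0, 0, -135, 0, 0, 0, 30], [0, 0, -135, 0, 0, 0, 30]]]'

```text
time: 5.02
tcp_pos: [0.5235, -0.1756, 0.1622]
tool_rot: [[-0.923, 0.386, -0.003], [0.386, 0.923, 0.001], [0.003, -0.0, -1.0]]
contact_force: [0.7, 0.9, -5.2]
gripper_width: 0.039
grasp_force: 91.6
```

```bash
cat > c.py <<'E'
from h import *
import sys
# fit the held cover against the pump with the same cameras
s=readout.read_state();im={c:imaging.grab_frame(c) for c in CAL}
T=np.array(s["tcp_pos"]);R=np.array(s["tool_rot"])
yaw=np.arctan2(R[1,1],R[0,1])-np.pi/2
x0=np.r_[T-[0,0,.025],yaw];show("expect",x0,0)
print("t",s["time"],"F",np.round(s["contact_force"],1),"M",np.round(s["wrist_torque"],2),"w",s["gripper_width"],"tool",np.round(R[2],4))
for cs in(("side","top"),("side",),("top",)):
    y,f=efit("cover",{c:im[c] for c in cs},x0,None if len(cs)==2 else z0)
    if len(cs)==2:z0=y[2];Y=y
    show(str(cs),y,f)
np.savez("last.npz",**im)
E
python3 c.py
```

```text
expect mm [ 523.5 -175.6  137.2] yaw -22.68 score 0
t 5.0167 F [ 0.7  0.9 -5.2] M [ 0.01  0.07 -0.01] w 0.039013353918043996 tool [ 3.1e-03 -2.0e-04 -1.0e+00]
('side', 'top') mm [ 524.1 -172.5  130.3] yaw -22.89 score -144.6
('side',) mm [ 523.6 -172.1  130.3] yaw -22.14 score -105.3
('top',) mm [ 522.9 -166.8  130.3] yaw -30.62 score -42.8
```

Request:
drive_tool --plan '[[[6, 10, 0, 0, 0, -0.4, 30], [18, 31, 0, 0, 0, -1.2, 30], [36, 62, 0, 0, 0, -2.4, 30], [55, 96, 0, 0, 0, -3.8, 30], [75, 131, 0, 0, 0, -5.2, 30], [95, 165, 0, 0, 0, -6.5, 30], [115, 200, 0, 0, 0, -7.9, 30], [135, 234, 0, 0, 0, -9.2, 30], [154, 268, 0, 0, 0, -10.6, 30], [174, 303, 0, 0, 0, -12, 30], [188, 327, 0, 0, 0, -12.9, 30], [198, 344, 0, 0, 0, -13.6, 30]]]'

```text
time: 6.12
tcp_pos: [0.4729, 0.2226, 0.1624]
tool_rot: [[-0.988, 0.151, -0.002], [0.151, 0.989, 0.001], [0.002, 0.001, -1.0]]
contact_force: [-0.3, -0.1, -5.0]
gripper_width: 0.0384
grasp_force: 91.6
```

Request:
drive_tool --plan '[[[0, 0, 0, 0, 0, 0, 30], [0, 0, 0, 0, 0, 0, 30], [0, 0, 0, 0, 0, 0, 30], [0, 0, 0, 0, 0, 0, 30]]]'

```text
time: 6.45
tcp_pos: [0.4746, 0.2159, 0.1628]
tool_rot: [[-0.987, 0.16, -0.001], [0.16, 0.987, -0.002], [0.001, -0.002, -1.0]]
contact_force: [0.2, -0.6, -4.9]
gripper_width: 0.0384
grasp_force: 91.6
```

```bash
python3 c.py; python3 - <<'E'
from h import *
s=readout.read_state();T=np.array(s["tcp_pos"]);R=np.array(s["tool_rot"]);print(T,R.round(4).tolist(),np.round(s["joint_vel"],2))
im=dict(np.load("last.npz"));P=np.load("pump.npy")
yaw=np.arctan2(R[1,1],R[0,1])-np.pi/2
overlay([(EDGES["cover"]+rect(150,110,0),np.r_[T-[0,0,.025],yaw],(0,0,255))],im,{"side":(250,165),"top":(200,237)},"pics/p1.png")
E
```

```text
expect mm [474.6 215.9 137.8] yaw -9.2 score 0
t 6.45 F [ 0.2 -0.6 -4.9] M [-0.01 -0.03 -0.01] w 0.03839805797724621 tool [ 0.0011 -0.0017 -1.    ]
('side', 'top') mm [474.  217.2 132.7] yaw -8.83 score -171.5
('side',) mm [470.  219.1 132.7] yaw -9.44 score -99.2
('top',) mm [475.  215.9 132.7] yaw -8.79 score -85.8
[0.47501566 0.21590104 0.16307825] [[-0.987, 0.1604, -0.0006], [0.1604, 0.987, -0.0009], [0.0004, -0.001, -1.0]] [ 0.24 -0.12 -0.12 -0.26 -0.04 -0.04 -0.04]
```

View pics/p1.png

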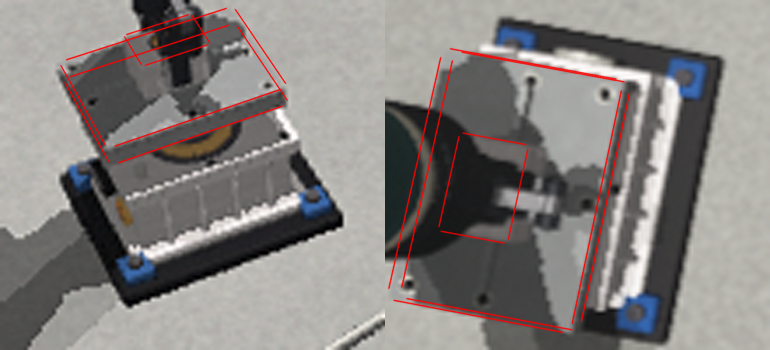

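```bash
cat > d.py <<'E'
from h import *
s=readout.read_state();im=dict(np.load("last.npz"));T=np.array(s["tcp_pos"]);R=np.array(s["tool_rot"])
Rc=np.c_[-R[:,0],R[:,1],-R[:,2]]; x0=T-[0,0,.025]
E=rect(150,110,18)+rect(150,110,0)
def pts(e,v): return e@(Rc@cv2.Rodrigues(np.float64(v[3:]))[0]).T+x0+v[:3]
sc=np.array([.003]*3+[.02]*3);v0=np.zeros(6)
for sg in(1.5,.8):
    G={c:grads(i,sg) for c,i in im.items()}
    def f(w,per=False):
        v=v0+w*sc;t=[]
        for c,(gx,gy) in G.items():
            for j,e in enumerate(E):
                p=proj(c,pts(e,v)).astype(np.float32);d=np.gradient(p,axis=0);n=np.c_[-d[:,1],d[:,0]]/np.linalg.norm(d,axis=1)[:,None]
                # bottom edges only where visible (side: those facing the camera)
                if j>=4 and (c=="top" or j not in(6,7)): continue
                g=np.linalg.norm(cv2.remap(gx,p[:,:1],p[:,1:],1)[:,0]*n[:,:1]+cv2.remap(gy,p[:,:1],p[:,1:],1)[:,0]*n[:,1:],axis=1)
                t.append(np.sqrt(g).mean())
        return np.round(t,1) if per else -sum(t)
    b=minimize(f,np.zeros(6),method="Nelder-Mead",options=dict(initial_simplex=np.vstack([np.zeros(6),np.eye(6)])-.2,maxiter=1500,xatol=1e-3,fatol=1e-4))
    print(f(b.x,True));v0=v0+b.x*sc
    print("shift mm",(v0[:3]*1000).round(1),"rot deg",np.degrees(v0[3:]).round(2),b.fun)
out=[]
for c,(u,v) in {"side":(250,150),"top":(200,237)}.items():
    S=7;g=cv2.resize(np.ascontiguousarray(im[c][v-42:v+42,u-57:u+57,::-1]),None,fx=S,fy=S,interpolation=cv2.INTER_CUBIC)
    for vv,col in((np.zeros(6),(0,0,255)),(v0,(0,255,0))):
        for e in E[:4]+E[6:]:
            p=(proj(c,pts(e,vv))-[u-57,v-42]+.5)*S-.5;cv2.polylines(g,[np.int32(p*16)],False,col,1,cv2.LINE_AA,4)
    cv2.imwrite(f"pics/q_{c}.png",g)
E
python3 d.py
```

```text
[12.4 15.1 13.2  9.4  8.6 10.1  9.8 12.5 13.9 11.8]
shift mm [-1.1  0.6 -4.1] rot deg [-0.31 -3.22 -1.02] -116.76844024658203
[13.7 16.5 16.5 10.1 10.8 10.7 11.4 13.8 17.5  9.4]
shift mm [-1.4  0.3 -3.7] rot deg [-0.63 -3.31 -1.16] -130.37525939941406
```

View pics/q_side.png

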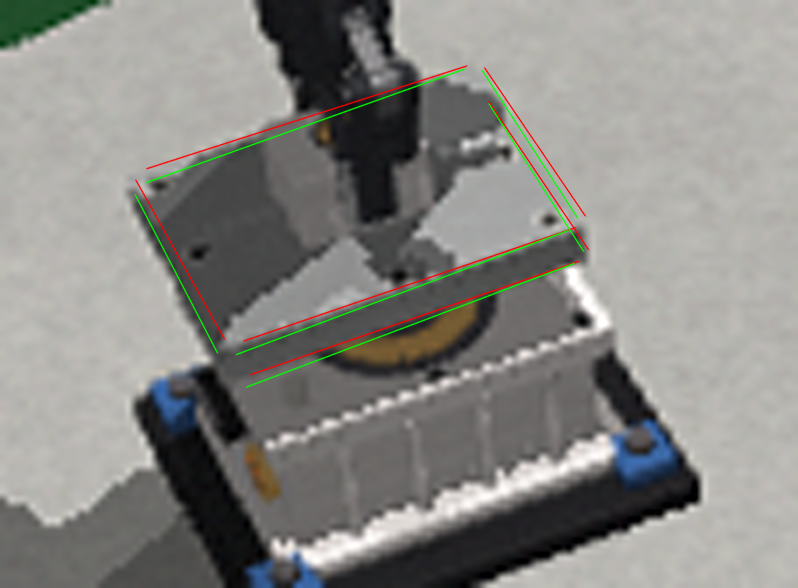

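View pics/q_top.png

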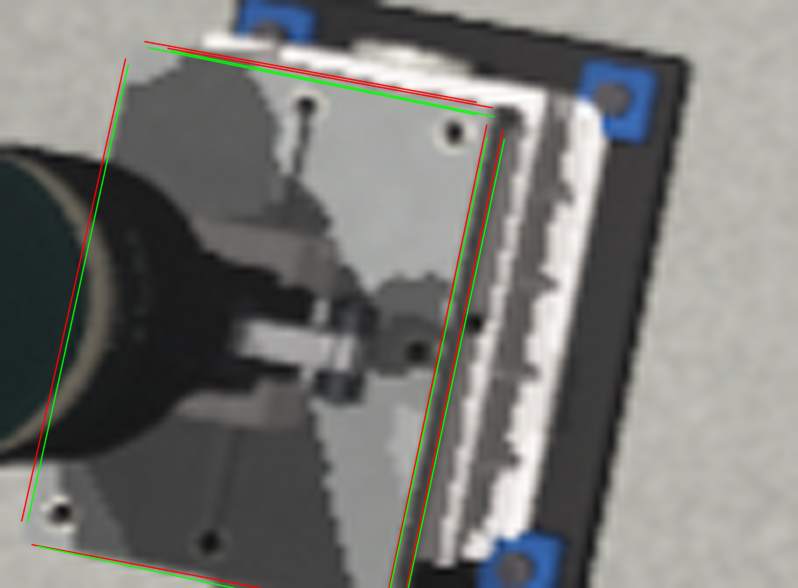

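```bash
cat > e.py <<'E'
from h import *
from scipy.optimize import least_squares
S=np.array([[550,218],[503,152],[398,273],[158,183],[198,252]],float);Tp=np.array([[453,132],[305,105],[417,351],[62,512],[208,542]],float)
s=(S+.5)/7-.5+[193,108];t=(Tp+.5)/7-.5+[143,195]
im=dict(np.load("last.npz"))
def ref(g,p): # dark-blob centroid
    g=cv2.resize(cv2.cvtColor(g,cv2.COLOR_RGB2GRAY).astype(np.float32),None,fx=4,fy=4,interpolation=cv2.INTER_CUBIC);q=(p+.5)*4-.5;a=q.round().astype(int)
    w=g[a[1]-7:a[1]+8,a[0]-7:a[0]+8];k=np.clip(np.median(w)-10-w,0,None);yy,xx=np.mgrid[-7:8,-7:8]
    return (a+[(k*xx).sum()/k.sum(),(k*yy).sum()/k.sum()]+.5)/4-.5
for nm,f in(("raw",lambda g,p:p),("ref",ref)):
    ss=[f(im["side"],p) for p in s];tt=[f(im["top"],p) for p in t]
    X=[tri(a,b) for a,b in zip(ss,tt)];P=np.array([x[0] for x in X]);print(nm,(P*1000).round(1).tolist(),np.round([x[1][0]*1000 for x in X],1))
    # in cover axes about the TCP
    st=readout.read_state();R=np.array(st["tool_rot"]);Rc=np.c_[-R[:,0],R[:,1],-R[:,2]]
    L=(P-np.array(st["tcp_pos"]))@Rc*1000;print(L.round(1).tolist())
    A=np.c_[L[:,:2],np.ones(5)];c=np.linalg.lstsq(A,L[:,2],rcond=None)[0];print("slopes deg x,y",np.degrees(c[:2]).round(2),"z at TCP",c[2].round(2),"res",(A@c-L[:,2]).round(1))
E
python3 e.py
```

```text
raw [[530.9, 161.5, 154.6], [537.9, 206.6, 153.4], [466.1, 168.8, 155.8], [417.1, 271.2, 154.4], [409.9, 227.4, 154.1]] [1.3 1.6 1.6 1.6 1. ]
[[63.9, -44.7, -8.5], [63.6, 0.9, -9.7], [-1.3, -47.9, -7.3], [-66.0, 45.3, -8.7], [-66.1, 0.9, -9.0]]
slopes deg x,y [-0.54 -1.25] z at TCP -8.84 res [ 0.   0.2 -0.5 -0.5  0.8]
ref [[530.7, 161.6, 153.8], [537.1, 206.4, 153.9], [466.1, 169.2, 154.4], [417.3, 271.5, 152.5], [410.0, 227.0, 154.1]] [1.5 2.1 1.4 1.1 1. ]
[[63.7, -44.7, -9.3], [62.8, 0.6, -9.2], [-1.3, -47.5, -8.7], [-65.9, 45.6, -10.6], [-66.0, 0.5, -9.0]]
slopes deg x,y [-0.09 -0.93] z at TCP -9.51 res [ 0.4 -0.4  0.   0.4 -0.4]
```

Request:
drive_tool --plan '[[[1.5, 1, 8, 0, 0, 0, 30], [1.5, 1, 17, 0, 0, 0, 30], [1.5, 1, 23, 0, 0, 0, 30], [1.5, 1, 25, 0, 0, 0, 30], [1.5, 1, 25, 0, 0, 0, 30], [1.5, 1, 25, 0, 0, 0, 30]]]'

```text
time: 7.05
tcp_pos: [0.4737, 0.2186, 0.1379]
tool_rot: [[-0.987, 0.158, -0.001], [0.158, 0.987, -0.0], [0.0, -0.0, -1.0]]
contact_force: [0.3, 0.1, -4.9]
gripper_width: 0.0387
grasp_force: 91.6
```

Request:
drive_tool --plan '[[[0, 0, 1, 0, 0, 0, 30], [0, 0, 1.5, 0, 0, 0, 30], [0, 0, 2, 0, 0, 0, 30], [0, 0, 2, 0, 0, 0, 30], [0, 0, 2, 0, 0, 0, 30]]]'

```text
time: 7.47
tcp_pos: [0.4738, 0.2188, 0.1364]
tool_rot: [[-0.987, 0.158, 0.0], [0.158, 0.987, 0.0], [-0.0, 0.0, -1.0]]
contact_force: [0.1, -0.3, -5.3]
gripper_width: 0.0386
grasp_force: 91.6
```

Request:
drive_tool --plan '[[[0, -1.5, 0, 0, 0, 0, 30], [0, -1.5, 0, 0, 0, 0, 30], [0, -1.5, 0, 0, 0, 0, 30], [0, -1.5, 0, 0, 0, 0, 30]]]'

```text
time: 7.8
tcp_pos: [0.4735, 0.2172, 0.1363]
tool_rot: [[-0.987, 0.158, 0.0], [0.158, 0.987, -0.0], [-0.0, 0.0, -1.0]]
contact_force: [0.9, 0.7, -4.4]
gripper_width: 0.0392
grasp_force: 91.6
```

```bash
sed -n '/^def ref/,/return/p' e.py >> h.py; cat > f.py <<'E'
from h import *
im={c:imaging.grab_frame(c) for c in CAL};np.savez("last.npz",**im)
H=np.array([[64.5,-45,-9],[64.5,.5,-9],[-1,-47,-9],[-66,45,-9],[-66,.5,-9]])/1000
st=readout.read_state();T=np.array(st["tcp_pos"]);R=np.array(st["tool_rot"]);Rc=np.c_[-R[:,0],R[:,1],-R[:,2]]
W=T+H@Rc.T
d={c:np.array([ref(im[c],p) for p in proj(c,W)]) for c in CAL}
print("move px",[np.round(d[c]-proj(c,W),1).tolist() for c in CAL])
P=np.array([tri(a,b)[0] for a,b in zip(d["side"],d["top"])]);L=(P-T)@Rc*1000
print("TCP",T.round(4),"F",np.round(st["contact_force"],1));print(L.round(1).tolist())
A=np.c_[L[:,:2],np.ones(5)];c=np.linalg.lstsq(A,L[:,2],rcond=None)[0];print("slopes",np.degrees(c[:2]).round(2),"z",c[2].round(2))
off=np.array([L[[0,1],0].mean()/2+L[[3,4],0].mean()/2,(L[[0,3],1].mean()+L[1,1]+L[4,1])/3,0]);C=T+Rc@off/1000
p=np.load("pump.npy");cs,sn=np.cos(p[3]),np.sin(p[3]);e=(p[:2]-C[:2])*1000
print("off",off.round(2),"cover",C[:2].round(4),"to go pump x,y mm",(cs*e[0]+sn*e[1]).round(2),(-sn*e[0]+cs*e[1]).round(2),"yaw tool",np.degrees(np.arctan2(-R[0,1],R[1,1])).round(2))
E
python3 f.py
```

```text
move px [[[-0.8, -0.1], [-0.9, 0.1], [-0.4, -0.2], [-0.3, -0.1], [-0.3, -0.3]], [[0.2, -0.2], [0.3, 0.0], [0.6, -0.4], [0.4, -0.6], [0.3, -0.6]]]
TCP [0.4735 0.2172 0.1363] F [-0.4  0.1 -5.1]
[[63.8, -44.9, -8.3], [63.3, 0.6, -9.2], [-1.0, -47.9, -7.6], [-65.6, 45.1, -9.1], [-65.6, 0.3, -8.0]]
slopes [-0.52 -1.25] z -8.65
off [-1.02  0.33  0.  ] cover [0.4726 0.2177] to go pump x,y mm 11.2 0.06 yaw tool -9.09
```

Request:
drive_tool --plan '[[[0, 0, 1, 0, 0, 0, 30], [0, 0, 2, 0, 0, 0, 30], [0, 0, 2.5, 0, 0, 0, 30], [0, 0, 3, 0, 0, 0, 30], [0, 0, 3, 0, 0, 0, 30]]]'

```text
time: 8.32
tcp_pos: [0.4734, 0.2172, 0.1332]
tool_rot: [[-0.987, 0.158, -0.0], [0.158, 0.987, -0.0], [0.0, -0.0, -1.0]]
contact_force: [0.8, -0.0, -4.1]
gripper_width: 0.0386
grasp_force: 91.6
```

Request:
drive_tool --plan '[[[0, 0, 0.5, 0, 0, 0, 30], [0, 0, 1, 0, 0, 0, 30], [0, 0, 1.5, 0, 0, 0, 30], [0, 0, 1.5, 0, 0, 0, 30]]]'

```text
time: 8.65
tcp_pos: [0.4735, 0.2173, 0.132]
tool_rot: [[-0.987, 0.158, 0.0], [0.158, 0.987, 0.0], [0.0, 0.0, -1.0]]
contact_force: [-0.8, -1.0, -2.5]
gripper_width: 0.0387
grasp_force: 92.1
```

Request:
drive_tool --plan '[[[0, 0, 0.5, 0, 0, 0, 30], [0, 0, 0.5, 0, 0, 0, 30], [0, 0, 0.5, 0, 0, 0, 30], [0, 0, 0.5, 0, 0, 0, 30]]]'

```text
time: 8.98
tcp_pos: [0.4735, 0.2173, 0.132]
tool_rot: [[-0.987, 0.158, 0.0], [0.158, 0.987, 0.0], [-0.0, 0.0, -1.0]]
contact_force: [-3.2, -1.0, 6.3]
gripper_width: 0.0387
grasp_force: 92.8
```

Request:
drive_tool --plan '[[[-1, 0, 0, 0, 0, 0, 30], [-2, 0, 0, 0, 0, 0, 30], [-3, 0, 0, 0, 0, 0, 30], [-4, 0, 0, 0, 0, 0, 30], [-5, 0, 0, 0, 0, 0, 30], [-6, 0, 0, 0, 0, 0, 30], [-7, 0, 0, 0, 0, 0, 30], [-7.5, 0, 0, 0, 0, 0, 30], [-7.5, 0, 0, 0, 0, 0, 30]]]'

```text
time: 9.73
tcp_pos: [0.4798, 0.2169, 0.1317]
tool_rot: [[-0.988, 0.157, -0.002], [0.157, 0.988, 0.001], [0.002, 0.001, -1.0]]
contact_force: [-4.6, 1.7, 6.0]
gripper_width: 0.0386
grasp_force: 92.9
```

Request:
drive_tool --plan '[[[-0.5, 0, 0.2, 0, 0, 0, 30], [-1, 0, 0.2, 0, 0, 0, 30], [-1.5, 0, 0.2, 0, 0, 0, 30], [-2, 0, 0.2, 0, 0, 0, 30], [-2, 0, 0.2, 0, 0, 0, 30], [-2, 0, 0.2, 0, 0, 0, 30]]]'

```text
time: 10.23
tcp_pos: [0.4831, 0.2156, 0.1307]
tool_rot: [[-0.987, 0.158, 0.001], [0.158, 0.987, -0.0], [-0.001, -0.0, -1.0]]
contact_force: [-0.3, -0.2, -4.1]
gripper_width: 0.0388
grasp_force: 91.6
```

Request:
drive_tool --plan '[[[-0.5, 0, 0, 0, 0, 0, 30], [-1, 0, 0, 0, 0, 0, 30], [-1, 0, 0.5, 0, 0, 0, 30], [-1, 0, 1, 0, 0, 0, 30], [-1, 0, 1.5, 0, 0, 0, 30], [-1, 0, 1.5, 0, 0, 0, 30]]]'

```text
time: 10.73
tcp_pos: [0.4838, 0.2155, 0.1294]
tool_rot: [[-0.987, 0.158, -0.0], [0.158, 0.987, -0.0], [0.0, -0.0, -1.0]]
contact_force: [0.3, -0.4, -4.8]
gripper_width: 0.0387
grasp_force: 91.6
```

Request:
drive_tool --plan '[[[0, 0, 1, 0, 0, 0, 30], [0, 0, 2, 0, 0, 0, 30], [0, 0, 3, 0, 0, 0, 30], [0, 0, 4, 0, 0, 0, 30], [0, 0, 4, 0, 0, 0, 30], [0, 0, 4, 0, 0, 0, 30]]]'

```text
time: 11.23
tcp_pos: [0.4838, 0.2155, 0.1255]
tool_rot: [[-0.987, 0.158, -0.0], [0.158, 0.987, -0.0], [0.0, -0.0, -1.0]]
contact_force: [0.1, 0.5, -5.0]
gripper_width: 0.0385
grasp_force: 91.6
```

Request:
drive_tool --plan '[[[0, 0, 1, 0, 0, 0, 30], [0, 0, 2, 0, 0, 0, 30], [0, 0, 3, 0, 0, 0, 30], [0, 0, 4, 0, 0, 0, 30], [0, 0, 5, 0, 0, 0, 30], [0, 0, 6, 0, 0, 0, 30], [0, 0, 6, 0, 0, 0, 30], [0, 0, 6, 0, 0, 0, 30]]]'

```text
time: 11.9
tcp_pos: [0.484, 0.2157, 0.1204]
tool_rot: [[-0.987, 0.158, 0.0], [0.158, 0.987, 0.0], [-0.0, 0.0, -1.0]]
contact_force: [-2.0, -1.1, 6.7]
gripper_width: 0.0384
grasp_force: 92.8
```

Request:
drive_tool --plan '[[[0, 0, 0.5, 0, 0, 0, 30], [0, 0, 1, 0, 0, 0, 30], [0, 0, 1.5, 0, 0, 0, 30], [0, 0, 1.5, 0, 0, 0, 30], [0, 0, 1.5, 0, 0, 0, 30]]]' --grip_force 110

```text
time: 12.32
tcp_pos: [0.4839, 0.2157, 0.1201]
tool_rot: [[-0.987, 0.158, 0.0], [0.158, 0.987, 0.001], [-0.0, 0.001, -1.0]]
contact_force: [-4.7, -1.5, 16.9]
gripper_width: 0.0386
grasp_force: 113.4
```

Request:
drive_tool --plan '[[[0, 0, 0.3, 0, 0, 0, 30], [0, 0, 0.3, 0, 0, 0, 30], [0, 0, 0.3, 0, 0, 0, 30], [0, 0, 0.3, 0, 0, 0, 30], [0, 0, 0.3, 0, 0, 0, 30], [0, 0, 0.3, 0, 0, 0, 30]]]'

```text
time: 12.82
tcp_pos: [0.484, 0.2157, 0.1201]
tool_rot: [[-0.987, 0.158, 0.0], [0.158, 0.987, 0.001], [-0.0, 0.001, -1.0]]
contact_force: [-5.0, -1.1, 19.8]
gripper_width: 0.0384
grasp_force: 113.7
```

```bash
python3 f.py; python3 - <<'E'
from h import *
s=readout.read_state();print(s["tcp_pos"],np.round(s["contact_force"],1),np.round(s["wrist_torque"],2),s["grasp_force"])
im=dict(np.load("last.npz"))
cv2.imwrite("pics/end.png",np.hstack([cv2.resize(np.ascontiguousarray(im[c][v-60:v+60,u-65:u+65,::-1]),(390,360),interpolation=cv2.INTER_CUBIC) for c,(u,v) in {"side":(250,165),"top":(200,237)}.items()]))
E
```

```text
move px [[[-0.6, -0.1], [-0.9, -0.0], [-0.4, 0.0], [-0.5, -0.2], [-0.4, -0.3]], [[0.1, -0.5], [0.2, -0.0], [0.6, -0.4], [0.1, -0.6], [0.3, -0.4]]]
TCP [0.484  0.2157 0.1201] F [-6.3 -2.3 19.3]
[[64.5, -44.4, -9.3], [63.3, 0.7, -8.6], [-1.0, -47.7, -8.6], [-65.9, 45.7, -9.0], [-65.9, 0.1, -7.7]]
slopes [-0.34 -0.25] z -8.69
off [-1.03  0.47  0.  ] cover [0.483  0.2163] to go pump x,y mm 0.65 -0.16 yaw tool -9.09
[0.4839647  0.21565146 0.12005774] [-6.3 -2.3 19.3] [-0.57  1.05  0.02] 113.73273253440857
```

View pics/end.png

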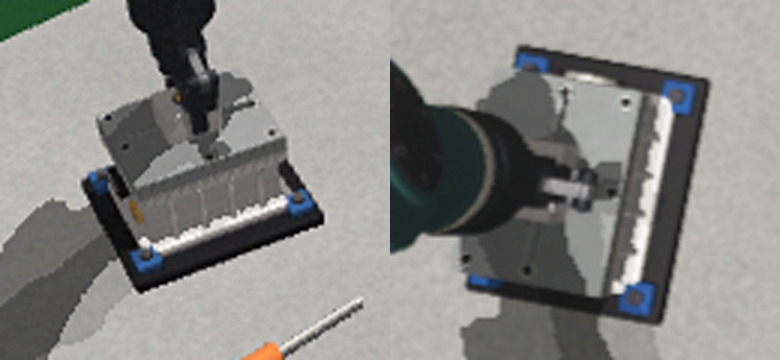

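```bash
python3 -c "
from bench import job
print(job.close_job())"
```

```text
the job is handed in; nothing more can be done
None
```

The cover dropped over both dowels and is pressed home on the pump face. I handed the job in still gripping it and pushing down with about 19 N, after roughly 13 s of robot time. The tool ended 12 mm below where the cover rested on the dowel tips, which matches the dowel height. I moved nothing near the bottle, bearing tray or screwdriver, though I took no final picture to confirm all three.

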